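# Stack the backup supply and snap its hood on

## Task

Fit the cabinet's backup supply: set the thick battery case squarely on the pedestal of the black base on the mounting plate, then the thin charger case squarely on top of the battery. Then set the white hood over the stack and press it down against its two spring clips until they snap over its ridges and it is fully home, and keep pressing: finish with the hand still pushing the hood down firmly. Leave the screwdriver, the screw tray and the carton where they are.

Things in the scene. Friction and masses are not known exactly. Their poses are not given: they have to be found in the camera images.
- holder: Steel mounting plate fixed to the bench, 3 mm, x -65..135, y -95..95 mm, with a black base, two spring clips and grey rail terminals (x 85..131 mm, 44 mm high). Origin: on the bench (z 0) under the base's centre; x to the terminals, y along the base from clip to clip, z up. Base deck: x +-35, y +-75 mm, top z 9 mm: the hood's end walls seat on it, so the hood is home with its origin at z 9 mm.
- pedestal (a point): Centre of the flat pedestal top in the middle of the black base, 52 mm (x) by 102 mm (y), 33 mm above the bench: the battery case goes here, its origin on this point, its y along the holder's y. The charger's underside then comes 75 mm above the bench, the charger's top 101 mm.
- battery: The thick case: closed grey box, 56 mm (x) by 96 mm (y), 42 mm high, about 0.3 to 0.55 kg, flat top and underside, two thin contact strips on top, blank label on one long side. Origin: centre of the underside. Half a turn about z makes no difference.
- charger: The thin case: same grey box, 56 mm (x) by 96 mm (y), but 26 mm high, about 0.17 kg, vent slots on one long side. Origin: centre of the underside. Half a turn about z makes no difference.
- hood: White U-shaped hood, 0.13 kg, standing on its two end walls, open at its long sides; y runs from wall to wall, z up. Origin: midway between the walls, at the height of their feet. Walls 44 mm wide (x), 3 mm thick, inner faces y +-53 mm (cases end at +-48, pedestal at +-51). Roof 44 by 112 mm, underside z 93.5, top z 97.5 mm. Half a turn about z makes no difference.
- grip_bar (a point): On the hood: centre of the top face of its solid grip bar, 127.5 mm above the hood's origin. The bar is 18 mm (x) by 44 mm (y) and stands 30 mm tall on the roof's centre; hold it across x, or push on it.
- ridge (a point): On the hood: middle of the rounded snap ridge outside its +y end wall (y 59.5, z 40 mm of the hood; 36 mm wide, 5 mm thick, reaching to y 62 mm); the -y wall has the same. Lowering the hood, the ridges meet the clips about 14 mm above home; the push grows to about 12 to 19 N, drops suddenly 5 to 6 mm above home as the clips draw the hood down, and the walls then land on the deck.
- clip_left (a joint): Spring clip at the base's +y end, a steel strip 30 mm wide standing at y 66 mm; it bends inward to a nose (y 58, z 55 mm of the holder) and flares out above to y 69, z 73 mm, leading the ridge in. Value: bending outward, rad; 0 at rest, about 0.09 as the ridge passes the nose, 0 again after the snap.
- clip_right (a joint): The same clip, mirrored, at the base's -y end.
- screwdriver: Bystander: screwdriver lying on the bench, 200 mm long along its x, origin at its middle on the bench. Leave it.
- screw_tray: Bystander: black open tray with screws, 65 by 95 mm, 30 mm high, origin at the centre of the underside. Leave it.
- carton: Bystander: closed cardboard box, 80 by 100 mm, 50 mm high, origin at the centre of the underside. Leave it.
There are look-alikes about, which are no part of the job. Leave any purple look-alike of the charger alone.

How it is judged:
By the outcome, as a careful person would: the job done as asked, in the order asked, and still so for the second after the job is handed in, while the arm keeps its last pose, push and grip.
It also fails if it takes over 67 s, if anything falls off the work surface, if the arm or the gripper's body presses on something with over 40 N, if the wrist force passes 120 N, or if a joint passes its speed limit or range.

## Robot

A 6-joint arm with a two-finger parallel gripper is mounted at the origin on the work surface. World frame = base frame: x ahead of the robot, y to its left, z up, the work surface at z = 0. Lengths are in m, angles in degrees, forces in N, time in s.
With the tool pointing down it reaches from about 0.325 to 0.85 m from the base axis. Payload 4.4 kg.
Tool frame: the origin (TCP) lies midway between the tips of the shut fingers; the grasp point (between the pads) lies 19 mm behind it; z points along the fingers, y is the line along which they close (so a half turn about z gives the same grasp; the last joint's range is limited). The gripper opens to 94 mm and grips with 3 to 60 N. Pads are 16 mm wide; open, the fingers measure 119 mm over their backs; the gripper's body (75 mm by 177 mm) begins 78 mm behind the grasp point.
Start: joints at [-75.544, 11.837, 88.321, -0, 79.842, -8.623], TCP at [0.225, -0.529, 0.205] pointing down, gripper open.
Joint ranges: [-156.59, 156.59], [-49.26, 127.26], [12.9, 141.05], [-63.56, 243.56], [4.71, 150.69], [-161.64, 161.64]. Speed limits (degrees/s): [159.86, 159.86, 180, 180, 180, 180].

## Interface

Orientations are given as a 3x3 rotation matrix whose columns are the frame's x, y, z axes.
In Python, from bench import observe, viewer, bot, regions_of, spot_point gives the robot as it stands. The module is installed in compiled form; this text tells all that it offers.
- The arm moves only by the tool send_rows, never from a script. Its argument "motion" is text: rows parted by semicolons, each of 4 numbers parted by spaces: the shift along the world's x, y, z in mm, then the turn about the world's z in degrees. A call has 1 to 5 rows; each row shifts and turns the commanded pose from where the row before left it; what a row does not reach is not made up. A row lasts 1/8 s, in which the tool goes at most 62.5 mm and 10.7 degrees, less where a joint would pass 70% of its speed; a pose out of reach is approached as far as the arm can. A call with a gripper value outside its range is refused whole. "jaw" is the finger opening in mm, from 0 to 94, set as the call begins (left out, the last holds). The fingers move at their own pace and stop on an object; the grip force is fixed at half the most. Time passes only in rows, so rows that do not move let the fingers close. It gives the time, the measured TCP pose, the force, the opening and the grip force at its end, in the units of the state.
- observe(): the state, without advancing time (a new reading comes with each control period).
- viewer.get_image(name): name is "side" or "top" or "wrist"; returns (picture, depth): 384x512x3 uint8, red, green, blue; 384x512 float32, m along the optical axis (not along the pixel's ray), 0 where there is no reading.
- viewer.calibration(name): a dict with "fx", "fy", "cx", "cy" (pixels), "rvec" (rotation vector, rad) and "tvec" (3), from world to camera coordinates, as OpenCV has them; the wrist camera has in their place "hand_eye" (4x4, takes a point from camera to tool coordinates, whose origin is the TCP and whose axes are the flange's). Camera axes: x right, y down, z forward; pixel columns grow to the right and rows downward; lengths in m; the calibration is good to about 2 mm. A picture is of the moment at which its call begins: read the wrist's pose just before it. calibration takes no time and is no camera call.
- bot.finish_job(): hands the job in; it is judged then, once.
Trained networks look in the newest picture that a camera, given by its name, has taken for a name from the list of things; names that differ only in an ending like _2 or _b are one class to them, and where a whole thing is asked for, a point or a joint stands for the part that bears it (a point fixed in the world has none). Each returns a list of dicts, best first, with "score" (0 to 1); they miss things now and then, are a little off and sometimes report something else, mostly with a low value. They report only what shows in the picture. A call takes as long as a camera call. They do not tell look-alikes from the thing itself.
- regions_of(camera, thing): "region" (384x512 bool, what is visible of it) and "centre" ([column, row] in pixels, amid what is visible of it).
- spot_point(camera, thing): "centre" ([column, row] in pixels: a listed point, or the origin of a listed thing).
The state is a dict: "time_s": time; "joint_positions": joint angles; "qd": joint speeds; "effort": joint torques, N m; "position": TCP position; "tcp_rot": TCP orientation; "contact_force": force on the tool from outside, world axes, zero at the start; "wrist_torque": the same for the moment, N m; "finger_gap": finger opening in m; "grip_force": force on a finger pad.
Only numpy, scipy, OpenCV 4.12 (cv2) and the standard library are available. Lean on these libraries where they do the work, as an engineer would, in place of code of your own. Each camera call takes 0.05 s, during which the arm holds its last target. There are 200 camera calls.

## Working session

There is one attempt and no reset: what is moved stays moved. The work goes in short steps, Python scripts to look and compute and a tool call to move; the robot and the scene stay as the last step left them, time stands still between calls to the robot, and variables do not carry over. Pictures are saved under pics/ and viewed, at most 10 in all, crops included, and the job is handed in when it is done.

Besides the shell and the picture viewer there is one more tool, called by a JSON object that holds its "method" and its "body", one argument or row to a line. send_rows: Moves the arm, as the interface text tells. Its arguments: {"type":"object","properties":{"motion":{"type":"string"},"jaw":{"type":"number"}},"required":["motion"]}

```bash
mkdir -p pics
cat > h.py <<'E'
import numpy as np, cv2
from bench import observe, viewer, bot, regions_of, spot_point
def cam(name):
    s=observe(); im,d=viewer.get_image(name); c=viewer.calibration(name)
    if 'hand_eye' in c:
        T=np.eye(4);T[:3,:3]=s['tcp_rot'];T[:3,3]=s['position'];M=T@np.array(c['hand_eye'])
    else:
        R=cv2.Rodrigues(np.array(c['rvec'],float))[0];M=np.eye(4);M[:3,:3]=R.T;M[:3,3]=-R.T@np.array(c['tvec'],float).ravel()
    h,w=d.shape;u,v=np.meshgrid(np.arange(w),np.arange(h))
    P=np.stack([(u-c['cx'])/c['fx']*d,(v-c['cy'])/c['fy']*d,d],-1)@M[:3,:3].T+M[:3,3]
    P[d==0]=np.nan
    return im,P,c,M
def save(n,im): cv2.imwrite('pics/'+n+'.png',im[:,:,::-1])
E
cat > a.py <<'E'
from h import *
ims=[]
for n in ['top','side']:
    im,P,c,M=cam(n); np.save(n+'.npy',P); np.save(n+'i.npy',im); save(n,im)
    print(n,'campos',M[:3,3].round(3))
    for t in ['holder','battery','charger','hood','screwdriver','screw_tray','carton']:
        for r in regions_of(n,t)[:4]:
            m=r['region']; Q=P[m]; Q=Q[~np.isnan(Q[:,0])]
            if len(Q)<20: continue
            top=np.percentile(Q[:,2],98); q=Q[Q[:,2]>top-.006]
            rc=cv2.minAreaRect((q[:,:2]*1000).astype(np.float32))
            print(t,round(r['score'],2),np.round(r['centre']),'n',len(Q),'ztop',top.round(3),'rect',np.round(rc[0]),np.round(rc[1]),round(rc[2],1),'col',im[m].mean(0).round())
print(observe()['time_s'])
E
python3 a.py
```

```text
top campos [ 0.378 -0.008  1.178]
holder 0.88 [235. 231.] n 3477 ztop 0.056 rect [528.  53.] [137. 138.] 4.0 col [65. 66. 68.]
battery 0.62 [320. 248.] n 575 ztop 0.046 rect [ 461. -218.] [96. 55.] 82.5 col [67. 67. 66.]
charger 0.84 [352. 172.] n 547 ztop 0.03 rect [ 704. -348.] [56. 93.] 89.0 col [66. 40. 78.]
charger 0.57 [310. 192.] n 504 ztop 0.03 rect [ 638. -210.] [56. 95.] 3.1 col [66. 66. 65.]
charger 0.38 [386. 225.] n 248 ztop 0.028 rect [ 515. -439.] [96. 22.] 5.7 col [96. 31. 28.]
hood 0.82 [162. 240.] n 605 ztop 0.129 rect [472. 276.] [18. 44.] 1.3 col [101. 102. 101.]
screwdriver 0.62 [387. 229.] n 233 ztop 0.028 rect [ 515. -439.] [97. 22.] 6.8 col [96. 24. 21.]
screwdriver 0.19 [235. 229.] n 3490 ztop 0.056 rect [528.  53.] [137. 138.] 4.0 col [65. 66. 68.]
screw_tray 0.89 [307. 150.] n 581 ztop 0.033 rect [ 774. -202.] [95. 68.] 81.8 col [30. 30. 31.]
carton 0.88 [171. 166.] n 832 ztop 0.054 rect [727. 277.] [98. 80.] 83.6 col [93. 78. 60.]
side campos [0.052 0.913 1.011]
holder 0.66 [271. 250.] n 3789 ztop 0.058 rect [470.  51.] [ 31. 143.] 3.9 col [118. 117. 118.]
[... 176 characters left out ...]
 col [72. 70. 68.]
charger 0.72 [278. 154.] n 463 ztop 0.03 rect [ 699. -347.] [61. 96.] 88.0 col [112.  83. 124.]
charger 0.6 [277. 182.] n 453 ztop 0.03 rect [ 633. -208.] [ 55. 100.] 2.5 col [111. 109. 108.]
hood 0.97 [235. 290.] n 1207 ztop 0.128 rect [467. 277.] [44. 19.] 88.3 col [165. 163. 160.]
screwdriver 0.63 [340. 156.] n 182 ztop 0.029 rect [ 509. -436.] [94. 24.] 7.4 col [162.  73.  69.]
screw_tray 0.69 [240. 167.] n 578 ztop 0.032 rect [ 770. -203.] [101.  72.] 81.6 col [70. 67. 65.]
screw_tray 0.18 [290. 226.] n 113 ztop 0.072 rect [474. -15.] [22.  7.] 1.7 col [137. 136. 139.]
carton 0.65 [157. 266.] n 1491 ztop 0.053 rect [722. 278.] [102.  83.] 82.6 col [151. 128. 105.]
0.8
```

View top.

Run:
```python
import numpy as np,cv2
im=np.load('topi.npy')
c=im[130:310,140:410]; c=cv2.convertScaleAbs(c,alpha=1.6,beta=10)
cv2.imwrite('pics/topcrop.png',cv2.resize(c,None,fx=2.9,fy=2.9,interpolation=cv2.INTER_CUBIC)[:,:,::-1])
for n in ['top','side']:
    P=np.load(n+'.npy')
    def blk(x0,x1,y0,y1,z0,z1):
        m=(P[...,0]>x0)&(P[...,0]<x1)&(P[...,1]>y0)&(P[...,1]<y1)&(P[...,2]>z0)&(P[...,2]<z1); return P[m]
    # bench level, pedestal, plate
    q=blk(.3,.45,-.15,-.1,-.05,.05);print(n,'bench z',np.median(q[:,2]))
    q=blk(.40,.56,-.06,.16,.028,.042);rc=cv2.minAreaRect((q[:,:2]*1000).astype(np.float32));print('ped',len(q),np.median(q[:,2]),rc)
    q=blk(.40,.56,-.06,.16,.065,.09);print('clips',len(q)); 
    for s in (q[q[:,1]<.05],q[q[:,1]>.05]): print(len(s),s.mean(0) if len(s) else '', cv2.minAreaRect((s[:,:2]*1000).astype(np.float32)) if len(s)>3 else '')
    q=blk(.5,.66,-.06,.18,.040,.055);rc=cv2.minAreaRect((q[:,:2]*1000).astype(np.float32));print('term',len(q),np.median(q[:,2]),rc)
```

```text
top bench z -0.0007478999177872314
ped 513 0.032678451186641144 ((506.1789245605469, 59.151893615722656), (117.0594253540039, 112.27477264404297), 5.460727214813232)
clips 36
20 [ 0.47889622 -0.01605056  0.06978428] ((479.4854736328125, -15.758423805236816), (6.213994026184082, 28.12549591064453), 89.45712280273438)
16 [0.46974187 0.11644586 0.06982231] ((470.1824645996094, 115.0975570678711), (25.462968826293945, 5.7863078117370605), 1.3765298128128052)
term 491 0.043480784053223864 ((583.0853271484375, 50.72880172729492), (45.19771957397461, 144.5597381591797), 3.540670394897461)
side bench z -0.0001582340063507326
ped 621 0.03297348368470443 ((500.4804382324219, 50.33197784423828), (119.19656372070312, 142.48419189453125), 0.7192080616950989)
clips 50
36 [ 0.47417999 -0.01574746  0.06951825] ((474.40850830078125, -15.91800308227539), (28.882904052734375, 8.918363571166992), 1.2072077989578247)
14 [0.46516851 0.11779534 0.07060099] ((464.8403625488281, 118.41922760009766), (27.49448585510254, 7.568917751312256), 10.814275741577148)
term 495 0.04364703570724349 ((577.7999267578125, 52.571754455566406), (47.26780319213867, 144.72415161132812), 3.9210286140441895)
```

View pics/topcrop.png

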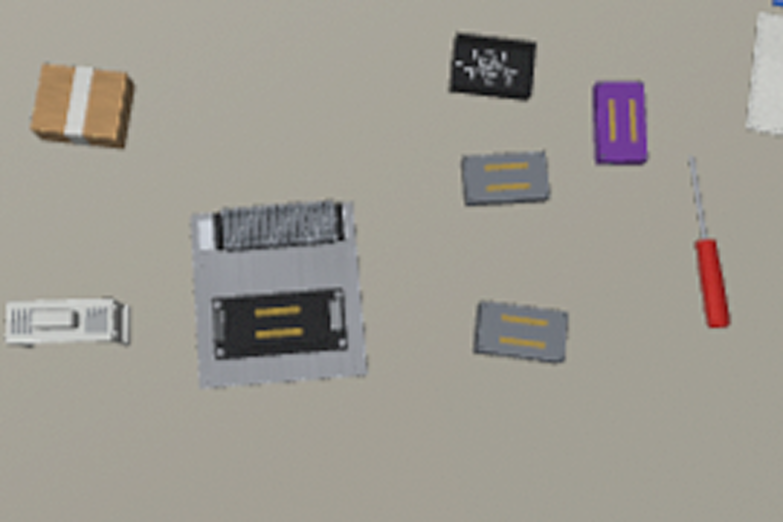

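Crop of the top view (full-image pixels):
- **Battery candidates:** grey case at (320,246), 46 mm high by depth. The screw tray at (307,150) was reported as a battery in the side view, so I rejected it.
- **Charger candidates:** grey case at (312,192), 30 mm high, and the purple look-alike at (352,172). The red screwdriver handle at (386,225) was also reported. I choose the grey one.
- **Hood:** only one, white, at (162,240).

Next I move over the battery and check it with the wrist camera.

{"method": "send_rows", "body": {
  "motion": "30 40 10 0;30 40 10 0;30 40 10 0;30 40 10 0;30 40 10 0",
  "jaw": 94
}}

```text
time_s: 1.42
position: [0.3762, -0.3277, 0.256]
tcp_rot: [[0.92, 0.392, 0.001], [0.392, -0.92, -0.001], [0.0, 0.001, -1.0]]
contact_force: [1.7, -0.2, -0.1]
finger_gap: 0.0934
grip_force: 0.0
```

{"method": "send_rows", "body": {
  "motion": "30 40 10 0;30 40 10 0;24 32 10 0;0 0 0 0;0 0 0 0"
}}

```text
time_s: 2.05
position: [0.4589, -0.2173, 0.2852]
tcp_rot: [[0.92, 0.392, -0.001], [0.392, -0.92, -0.0], [-0.001, 0.0, -1.0]]
contact_force: [-0.1, -0.0, 0.5]
finger_gap: 0.094
grip_force: 0.0
```

```bash
cat >> h.py <<'E'
def rect(P,x,y,z0,z1,r=.09):
    m=(np.hypot(P[...,0]-x,P[...,1]-y)<r)&(P[...,2]>z0)&(P[...,2]<z1)
    k=cv2.morphologyEx(m.astype(np.uint8),cv2.MORPH_OPEN,np.ones((3,3)));n,l,st,_=cv2.connectedComponentsWithStats(k)
    if n<2: return None
    i=1+np.argmax(st[1:,4]); q=P[l==i]; c,s,a=cv2.minAreaRect((q[:,:2]*1000).astype(np.float32))
    if s[0]>s[1]: s=s[::-1];a+=90
    # a: direction of x (short) side
    a=(a+90)%180-90
    return dict(c=np.round(c,1),size=np.round(s,1),yaw=round(a,1),z=round(float(np.median(q[:,2])),4),n=len(q),bbox=st[i,:4].tolist())
def st():
    s=observe();R=np.array(s['tcp_rot']);print('t',s['time_s'],'tcp',np.round(np.array(s['position'])*1000,1),'yaw of tool y',np.degrees(np.arctan2(R[1,1],R[0,1])).round(2),'zaxis',R[:,2].round(3),'F',np.round(s['contact_force'],1),'gap',s['finger_gap'],'grip',s['grip_force'],'j6',s['joint_positions'][5])
E
python3 - <<'E'
from h import *
st(); im,P,c,M=cam('wrist'); save('w1',im); print(M.round(3),np.nanmedian(P[...,2]))
print(rect(P,.46,-.217,.035,.055))
print(rect(P,.638,-.21,.02,.035))
print(viewer.calibration('wrist'))
E
```

```text
t 2.05 tcp [ 458.9 -217.3  285.2] yaw of tool y -66.92 zaxis [-0.001 -0.    -1.   ] F [-0.1 -0.   0.5] gap 0.09404691423842743 grip 0.0 j6 31.837498030302616
[[ 0.392 -0.88  -0.267  0.538]
 [-0.92  -0.375 -0.115 -0.183]
 [ 0.001  0.291 -0.957  0.464]
 [ 0.     0.     0.     1.   ]] 0.000670199831196816
{'c': array([ 459.7, -219.2]), 'size': array([56.5, 96.3]), 'yaw': -8.1, 'z': 0.042, 'n': 2676, 'bbox': [218, 125, 77, 67]}
{'c': array([ 636.9, -212. ]), 'size': array([56.5, 96.3]), 'yaw': 3.1, 'z': 0.0259, 'n': 3495, 'bbox': [263, 0, 83, 67]}
{'fx': 305.49387572324156, 'fy': 305.49387572324156, 'cx': 254.23127090189618, 'cy': 188.68200463727496, 'hand_eye': array([[-2.08431372e-04, -9.56952599e-01, -2.90244173e-01,
         8.55004638e-02],
       [ 9.99999414e-01, -5.07853379e-04,  9.56299512e-04,
        -4.19829047e-04],
       [-1.06253479e-03, -2.90243804e-01,  9.56952144e-01,
        -1.79195161e-01],
       [ 0.00000000e+00,  0.00000000e+00,  0.00000000e+00,
         1.00000000e+00]])}
```

View pics/w1.png

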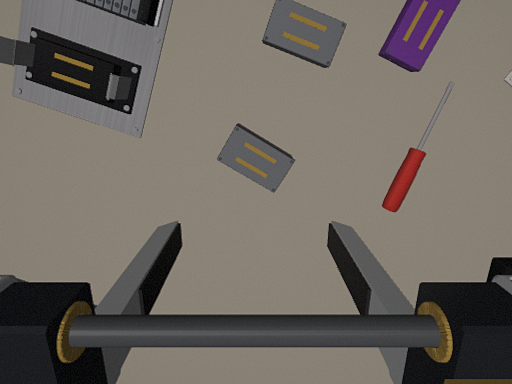

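The crop shows the grey battery, a thick case centred at (256,158), and the grey charger at (305,30). The purple case is at (420,30), so my choice is confirmed. Before grasping I'll look closely at the holder and turn the wrist on the way.

{"method": "send_rows", "body": {
  "motion": "2 46 0 8.5;2 46 0 8.5;2 46 0 8.5;2 46 0 8.5;2 46 0 8.5"
}}

```text
time_s: 2.72
position: [0.469, 0.0129, 0.285]
tcp_rot: [[0.412, 0.911, -0.001], [0.911, -0.412, -0.0], [-0.0, -0.0, -1.0]]
contact_force: [0.0, -0.2, -0.6]
finger_gap: 0.0938
grip_force: 0.0
```

{"method": "send_rows", "body": {
  "motion": "2 46 0 8.5;2 46 0 8;0 0 0 0;0 0 0 0"
}}

```text
time_s: 3.22
position: [0.4733, 0.1036, 0.285]
tcp_rot: [[0.14, 0.99, -0.001], [0.99, -0.14, -0.001], [-0.001, -0.001, -1.0]]
contact_force: [0.5, -0.6, -0.2]
finger_gap: 0.0937
grip_force: 0.0
```

```bash
cat > b.py <<'E'
from h import *
st(); im,P,c,M=cam('wrist'); save('w2',im); np.save('w2.npy',P)
for t in ['pedestal','clip_left','clip_right','holder','grip_bar']:
    for r in spot_point('wrist',t)[:2]:
        u,v=np.round(r['centre']).astype(int)
        print(t,round(r['score'],2),u,v,(P[v,u]*1000).round(1) if 0<=v<384 and 0<=u<512 else '')
print('term',rect(P,.577,.05,.038,.056,.12))
print('ped',rect(P,.47,.05,.029,.038,.09))
print('deck',rect(P,.47,.05,.0065,.013,.12))
print('plate',rect(P,.50,.05,.001,.02,.2))
print('bench',np.nanmedian(P[...,2]))
E
python3 b.py
```

```text
t 3.225 tcp [473.3 103.6 285. ] yaw of tool y -8.06 zaxis [-0.001 -0.001 -1.   ] F [ 0.5 -0.6 -0.2] gap 0.09373901876689365 grip 0.0 j6 10.19743562428321
pedestal 0.73 257 195 [469.7  48.1  33.4]Traceback (most recent call last):
  File "b.py", line 4, in <module>
    for r in spot_point('wrist',t)[:2]:
             ~~~~~~~~~~^^^^^^^^^^^
ValueError: it knows: battery, carton, charger, grip_bar, holder, hood, pedestal, ridge, screw_tray, screwdriver
```

View pics/w2.png

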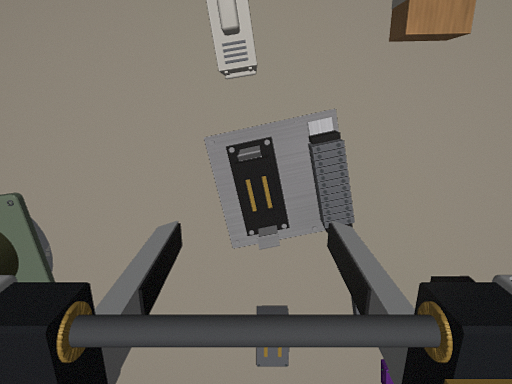

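The whole holder is in view: base centre at (257,193), clips at (249,153) and (268,238), hood at top (230,35). Now I'll extract its pose.

```bash
cat > b.py <<'E'
from h import *
P=np.load('w2.npy'); 
print('term',rect(P,.577,.05,.038,.056,.12))
print('ped',rect(P,.47,.05,.029,.038,.09))
print('deck',rect(P,.47,.05,.0065,.013,.12))
print('plate',rect(P,.50,.05,.0015,.02,.2))
for n in ['w2','top','side']:
    P=np.load(n+'.npy'); cs=[]
    for y in (-.016,.117):
        m=(np.hypot(P[...,0]-.472,P[...,1]-y)<.03)&(P[...,2]>.062)&(P[...,2]<.085); q=P[m]; mid=(q[:,:2].min(0)+q[:,:2].max(0))/2; cs.append(mid)
        print(n,len(q),(mid*1000).round(1),(q.min(0)*1000).round(1),(q.max(0)*1000).round(1))
    d=cs[1]-cs[0];print('mid',((cs[0]+cs[1])*500).round(1),'len',np.hypot(*d)*1000,'yaw',np.degrees(np.arctan2(-d[0],d[1])))
E
python3 b.py
```

```text
term {'c': array([581.2,  50. ]), 'size': array([ 45.2, 125.6]), 'yaw': 4.1, 'z': 0.0439, 'n': 2615, 'bbox': [312, 140, 43, 88]}
ped {'c': array([473. ,  50.5]), 'size': array([ 52., 102.]), 'yaw': 4.2, 'z': 0.0331, 'n': 2284, 'bbox': [235, 157, 47, 70]}
deck {'c': array([473. ,  50.7]), 'size': array([ 70.1, 149.5]), 'yaw': 4.1, 'z': 0.0091, 'n': 1436, 'bbox': [227, 137, 62, 99]}
plate {'c': array([507.5,  52.8]), 'size': array([190.1, 199.7]), 'yaw': -86.0, 'z': 0.0034, 'n': 8677, 'bbox': [205, 109, 134, 139]}
w2 171 [477.6 -15. ] [462.6 -20.1  62.1] [492.7 -10.   74.3]
w2 101 [468.1 115.9] [453.  111.7  62.1] [483.1 120.1  74.4]
mid [472.8  50.4] len 131.27462461071573 yaw 4.17372742833082
top 26 [479.8 -14.3] [465.4 -18.9  62.2] [494.2  -9.7  74.8]
top 21 [470.2 115.2] [457.4 112.1  63.3] [482.9 118.3  75.4]
mid [475.   50.5] len 129.80074111006098 yaw 4.266659706042952
side 48 [474.4 -12.4] [459.9 -20.4  62.1] [488.8  -4.4  74.5]
side 17 [465.5 117.2] [452.  112.1  62. ] [478.9 122.3  75.9]
mid [469.9  52.4] len 129.9296310316966 yaw 3.9357937388958377
```

{"method": "send_rows", "body": {
  "motion": "-3 -54 0 0;-3 -54 0 0;-3 -54 0 0;-3 -54 0 0;-2 -54 0 0"
}}

```text
time_s: 3.95
position: [0.4584, -0.1682, 0.2856]
tcp_rot: [[0.141, 0.99, 0.001], [0.99, -0.141, -0.0], [-0.0, 0.001, -1.0]]
contact_force: [-0.3, 0.3, -1.0]
finger_gap: 0.0937
grip_force: 0.0
```

{"method": "send_rows", "body": {
  "motion": "0 0 -20 0;0 0 0 0;0 0 0 0"
}}

```text
time_s: 4.32
position: [0.4592, -0.1654, 0.2659]
tcp_rot: [[0.139, 0.99, 0.0], [0.99, -0.139, -0.0], [-0.0, 0.0, -1.0]]
contact_force: [0.3, -0.7, 0.1]
finger_gap: 0.0941
grip_force: 0.0
```

Run:
```python
from h import *
st(); im,P,c,M=cam('wrist')
print(rect(P,.46,-.217,.036,.055)); print(rect(P,.638,-.21,.02,.035))
```

```text
t 4.325 tcp [ 459.2 -165.4  265.9] yaw of tool y -7.97 zaxis [ 0. -0. -1.] F [ 0.3 -0.7  0.1] gap 0.0940811760884008 grip 0.0 j6 -22.00129955870219
{'c': array([ 459.7, -218.2]), 'size': array([56.6, 95.3]), 'yaw': -7.9, 'z': 0.042, 'n': 2622, 'bbox': [239, 165, 42, 66]}
{'c': array([ 636.7, -211.2]), 'size': array([56.5, 96.7]), 'yaw': 3.3, 'z': 0.026, 'n': 2655, 'bbox': [360, 138, 45, 71]}
```

{"method": "send_rows", "body": {
  "motion": "0 -27 -40 0;1 -26 -50 0;0 0 -60 0;0 0 -60 0;0 0 -35 0"
}}

```text
time_s: 5.0
position: [0.4595, -0.2166, 0.0182]
tcp_rot: [[0.137, 0.991, -0.002], [0.991, -0.137, 0.002], [0.001, -0.003, -1.0]]
contact_force: [-0.0, -0.7, 0.6]
finger_gap: 0.094
grip_force: 0.0
```

{"method": "send_rows", "body": {
  "motion": "0 0 -10 0;0 0 0 0"
}}

```text
time_s: 5.25
position: [0.4613, -0.2181, 0.0112]
tcp_rot: [[0.137, 0.991, 0.001], [0.991, -0.137, -0.001], [-0.001, 0.001, -1.0]]
contact_force: [-0.4, -0.4, 0.2]
finger_gap: 0.0943
grip_force: 0.0
```

{"method": "send_rows", "body": {
  "motion": "0 0 0 0;0 0 0 0;0 0 0 0;0 0 0 0;0 0 0 0",
  "jaw": 30
}}

```text
time_s: 5.88
position: [0.4598, -0.218, 0.0107]
tcp_rot: [[0.138, 0.99, -0.001], [0.99, -0.138, 0.0], [0.0, -0.001, -1.0]]
contact_force: [-2.8, 0.8, 5.5]
finger_gap: 0.0558
grip_force: 30.0
```

{"method": "send_rows", "body": {
  "motion": "0 0 10 0;0 0 40 0;0 0 40 0;0 0 30 0;0 0 0 0"
}}

```text
time_s: 6.5
position: [0.4622, -0.2191, 0.1327]
tcp_rot: [[0.138, 0.99, 0.005], [0.99, -0.138, -0.003], [-0.003, 0.006, -1.0]]
contact_force: [0.2, -0.2, -5.2]
finger_gap: 0.056
grip_force: 30.0
```

{"method": "send_rows", "body": {
  "motion": "3 50 0 3;3 50 0 3;3 50 0 3;2 50 0 3;2 50 0 0.1"
}}

```text
time_s: 7.12
position: [0.4714, 0.0339, 0.1279]
tcp_rot: [[-0.073, 0.997, -0.004], [0.997, 0.073, 0.001], [0.001, -0.004, -1.0]]
contact_force: [1.1, -0.8, -4.6]
finger_gap: 0.0556
grip_force: 30.0
```

{"method": "send_rows", "body": {
  "motion": "0 19 0 0;0 0 -30 0;0 0 0 0;0 0 0 0"
}}

```text
time_s: 7.62
position: [0.4727, 0.0509, 0.0997]
tcp_rot: [[-0.072, 0.997, -0.002], [0.997, 0.072, 0.0], [0.0, -0.002, -1.0]]
contact_force: [0.9, -0.0, -5.3]
finger_gap: 0.056
grip_force: 30.0
```

Run:
```python
from h import *
st(); im,P,c,M=cam('wrist'); st();st(); np.save('w3.npy',P)
print('bat',rect(P,.473,.0505,.125,.14)); print('term',rect(P,.58,.05,.038,.056,.12)); print('plate',rect(P,.50,.05,.0015,.02,.2))
save('w3',im)
```

```text
t 7.625 tcp [472.7  50.9  99.7] yaw of tool y 4.15 zaxis [-0.002  0.    -1.   ] F [ 0.9 -0.  -5.3] gap 0.05602971996924291 grip 29.995145201683044 j6 -8.459618871375696
t 7.675 tcp [473.5  50.7 100.5] yaw of tool y 4.14 zaxis [-0.  0. -1.] F [ 0.4  0.2 -5. ] gap 0.05591656011804995 grip 29.995134472846985 j6 -8.457938301784921
t 7.675 tcp [473.5  50.7 100.5] yaw of tool y 4.14 zaxis [-0.  0. -1.] F [ 0.4  0.2 -5. ] gap 0.05591656011804995 grip 29.995134472846985 j6 -8.457938301784921
bat {'c': array([472.9,  56.3]), 'size': array([79.5, 84.6]), 'yaw': 4.4, 'z': 0.1309, 'n': 15325, 'bbox': [178, 173, 154, 142]}
term {'c': array([581.1,  48.2]), 'size': array([ 46. , 129.1]), 'yaw': 4.0, 'z': 0.0439, 'n': 8034, 'bbox': [350, 138, 74, 144]}
plate {'c': array([507. ,  60.1]), 'size': array([175.4, 199.7]), 'yaw': -85.9, 'z': 0.0032, 'n': 17000, 'bbox': [179, 85, 233, 182]}
```

Run:
```python
from h import *
P=np.load('w3.npy'); a=np.radians(4.15);R=np.array([[np.cos(a),np.sin(a)],[-np.sin(a),np.cos(a)]])
Q=(P[...,:2]-[.473,.0505])@R.T*1000; z=P[...,2]
m=(z>.127)&(z<.137)&(abs(Q[...,0])<20)
print(m.sum(),np.percentile(Q[m][:,1],[0,.5,1,50,99,99.5,100]).round(1),np.median(z[m]))
```

```text
10446 [-36.6 -34.6 -34.1  11.4  47.4  47.6  48.1] 0.13095771232918257
```

{"method": "send_rows", "body": {
  "motion": "0 0 -25 0;0 0 -20 0;0 0 -7 0;0 0 0 0"
}}

```text
time_s: 8.18
position: [0.4737, 0.0507, 0.0488]
tcp_rot: [[-0.072, 0.997, 0.0], [0.997, 0.072, -0.0], [-0.0, 0.0, -1.0]]
contact_force: [-0.7, 0.3, -4.5]
finger_gap: 0.056
grip_force: 30.0
```

{"method": "send_rows", "body": {
  "motion": "0 0 -2 0;0 0 -2 0;0 0 -1 0;0 0 0 0;0 0 0 0"
}}

```text
time_s: 8.8
position: [0.4737, 0.051, 0.0438]
tcp_rot: [[-0.073, 0.997, 0.001], [0.997, 0.073, -0.0], [-0.0, 0.001, -1.0]]
contact_force: [0.8, -0.0, -2.1]
finger_gap: 0.0559
grip_force: 30.0
```

Almost down: the load is partly transferred. I'll lower 1 mm more, then release and retreat.

{"method": "send_rows", "body": {
  "motion": "0 0 -1 0;0 0 0 0;0 0 0 0"
}}

```text
time_s: 9.18
position: [0.4737, 0.051, 0.0438]
tcp_rot: [[-0.073, 0.997, 0.0], [0.997, 0.073, -0.0], [-0.0, 0.0, -1.0]]
contact_force: [-3.3, 0.6, 6.3]
finger_gap: 0.056
grip_force: 30.0
```

{"method": "send_rows", "body": {
  "motion": "0 0 0 0;0 0 0 0;0 0 0 0;0 0 0 0",
  "jaw": 94
}}

```text
time_s: 9.68
position: [0.4735, 0.051, 0.0424]
tcp_rot: [[-0.073, 0.997, 0.0], [0.997, 0.073, 0.0], [-0.0, 0.0, -1.0]]
contact_force: [-0.6, -0.4, 0.2]
finger_gap: 0.0918
grip_force: 0.0
```

{"method": "send_rows", "body": {
  "motion": "0 0 40 0;0 0 50 0;0 0 50 0;0 0 50 0;0 20 40 0"
}}

```text
time_s: 10.3
position: [0.4739, 0.0705, 0.2748]
tcp_rot: [[-0.071, 0.997, 0.002], [0.997, 0.071, -0.0], [-0.001, 0.002, -1.0]]
contact_force: [0.4, 0.5, 0.2]
finger_gap: 0.0942
grip_force: 0.0
```

{"method": "send_rows", "body": {
  "motion": "0 20 10 0;0 15 0 0;0 0 0 0;0 0 0 0"
}}

```text
time_s: 10.8
position: [0.4726, 0.1057, 0.281]
tcp_rot: [[-0.073, 0.997, -0.003], [0.997, 0.073, -0.001], [-0.0, -0.003, -1.0]]
contact_force: [0.1, -0.3, 0.5]
finger_gap: 0.0941
grip_force: 0.0
```

Run:
```python
from h import *
st(); im,P,c,M=cam('wrist'); np.save('w4.npy',P)
print('bat',rect(P,.473,.0505,.070,.082)); print('deck',rect(P,.473,.0505,.0065,.013,.12)); print('bar',rect(P,.47,.277,.115,.14,.05)); print('roof',rect(P,.47,.277,.09,.104))
```

```text
t 10.8 tcp [472.6 105.7 281. ] yaw of tool y 4.18 zaxis [-0.003 -0.001 -1.   ] F [ 0.1 -0.3  0.5] gap 0.09408093470932247 grip 0.0 j6 -1.8109667580874327
bat {'c': array([474.4,  50.9]), 'size': array([56. , 95.1]), 'yaw': 4.1, 'z': 0.075, 'n': 2792, 'bbox': [232, 170, 43, 68]}
deck {'c': array([468.5, 105. ]), 'size': array([39.5, 69.8]), 'yaw': -84.7, 'z': 0.0091, 'n': 612, 'bbox': [229, 143, 47, 27]}
bar {'c': array([470.5, 267.2]), 'size': array([17.9, 25.7]), 'yaw': 0.6, 'z': 0.127, 'n': 570, 'bbox': [255, 0, 20, 32]}
roof {'c': array([470.8, 254.6]), 'size': array([44. , 68.2]), 'yaw': 0.7, 'z': 0.0973, 'n': 2203, 'bbox': [241, 0, 45, 70]}
```

{"method": "send_rows", "body": {
  "motion": "24 -46 0 -0.9;24 -46 0 0;24 -46 0 0;24 -46 0 0;24 -46 0 0"
}}

```text
time_s: 11.48
position: [0.5935, -0.1263, 0.2816]
tcp_rot: [[-0.056, 0.998, -0.001], [0.998, 0.056, 0.0], [0.0, -0.001, -1.0]]
contact_force: [0.4, 1.3, 0.1]
finger_gap: 0.0941
grip_force: 0.0
```

{"method": "send_rows", "body": {
  "motion": "24 -46 -20 0;20 -41 -40 0;0 0 -55 0;0 0 -55 0;0 0 -55 0"
}}

```text
time_s: 12.1
position: [0.6364, -0.2119, 0.0548]
tcp_rot: [[-0.056, 0.998, -0.001], [0.998, 0.056, 0.0], [0.0, -0.001, -1.0]]
contact_force: [0.9, 0.2, -0.4]
finger_gap: 0.094
grip_force: 0.0
```

{"method": "send_rows", "body": {
  "motion": "0 0 -30 0;0 0 -15 0;0 0 -5 0;0 0 0 0"
}}

```text
time_s: 12.6
position: [0.6383, -0.2116, 0.0086]
tcp_rot: [[-0.057, 0.998, 0.002], [0.998, 0.057, -0.001], [-0.001, 0.002, -1.0]]
contact_force: [0.0, -0.3, -0.2]
finger_gap: 0.0939
grip_force: 0.0
```

```bash
python3 -c "
from h import *
st()"
```

```text
t 12.6 tcp [ 638.3 -211.6    8.6] yaw of tool y 3.27 zaxis [ 0.002 -0.001 -1.   ] F [ 0.  -0.3 -0.2] gap 0.09386899733550547 grip 0.0 j6 -28.972309261950247
```

{"method": "send_rows", "body": {
  "motion": "0 0 -4 0;0 0 0 0;0 0 0 0"
}}

```text
time_s: 12.98
position: [0.6377, -0.2111, 0.004]
tcp_rot: [[-0.057, 0.998, 0.001], [0.998, 0.057, -0.0], [-0.0, 0.001, -1.0]]
contact_force: [0.8, -0.5, -0.6]
finger_gap: 0.094
grip_force: 0.0
```

{"method": "send_rows", "body": {
  "motion": "0 0 0 0;0 0 0 0;0 0 0 0;0 0 0 0;0 0 0 0",
  "jaw": 30
}}

```text
time_s: 13.6
position: [0.6373, -0.211, 0.0034]
tcp_rot: [[-0.057, 0.998, -0.0], [0.998, 0.057, 0.0], [0.0, -0.0, -1.0]]
contact_force: [-0.6, -0.0, -0.1]
finger_gap: 0.0557
grip_force: 30.0
```

{"method": "send_rows", "body": {
  "motion": "0 0 10 0;0 0 40 0;0 0 50 0;0 0 50 0;0 0 0 0"
}}

```text
time_s: 14.22
position: [0.6413, -0.2127, 0.1606]
tcp_rot: [[-0.057, 0.998, 0.012], [0.998, 0.057, -0.005], [-0.006, 0.011, -1.0]]
contact_force: [0.3, -0.6, -1.5]
finger_gap: 0.0558
grip_force: 30.0
```

{"method": "send_rows", "body": {
  "motion": "-27 44 0 0.9;-27 44 0 0;-27 44 0 0;-27 44 0 0;-27 44 0 0"
}}

```text
time_s: 14.85
position: [0.5, 0.0106, 0.1517]
tcp_rot: [[-0.072, 0.997, -0.003], [0.997, 0.072, 0.001], [0.001, -0.003, -1.0]]
contact_force: [-0.0, 0.2, -1.1]
finger_gap: 0.0559
grip_force: 30.0
```

{"method": "send_rows", "body": {
  "motion": "-28.5 42 0 0;0 0 -30 0;0 0 0 0;0 0 0 0"
}}

```text
time_s: 15.35
position: [0.4739, 0.0507, 0.1233]
tcp_rot: [[-0.072, 0.997, -0.001], [0.997, 0.072, -0.0], [0.0, -0.001, -1.0]]
contact_force: [0.2, 0.1, -1.3]
finger_gap: 0.0554
grip_force: 30.0
```

```bash
cat > e.py <<'E'
from h import *
import sys
zt=float(sys.argv[1])
st(); im,P,c,M=cam('wrist'); st(); save('w5',im)
a=np.radians(4.15);R=np.array([[np.cos(a),np.sin(a)],[-np.sin(a),np.cos(a)]])
Q=(P[...,:2]-[.473,.0505])@R.T*1000; z=P[...,2]
m=(z>zt-.004)&(z<zt+.004)&(abs(Q[...,0])<20)
print(m.sum(),np.percentile(Q[m][:,1],[0,50,99,99.5,100]).round(1),np.median(z[m]))
m=(z>.071)&(z<.079)&(abs(Q[...,0])<20); print('bat',m.sum(),np.percentile(Q[m][:,1],[0,50,99,99.5,100]).round(1))
for s,n in ((1,'+y clip'),(-1,'-y')):
    m=(z>.066)&(z<.077)&(abs(Q[...,0])<25)&(abs(Q[...,1]*s-67)<6)
    if m.sum(): print(n,m.sum(),Q[m].min(0).round(1),Q[m].max(0).round(1))
E
python3 e.py .1445
```

```text
t 15.35 tcp [473.9  50.7 123.3] yaw of tool y 4.15 zaxis [-0.001 -0.    -1.   ] F [ 0.2  0.1 -1.3] gap 0.05539831216539527 grip 29.997180998325348 j6 -8.457076000735265
t 15.4 tcp [474.5  50.5 123.9] yaw of tool y 4.13 zaxis [ 0.001 -0.    -1.   ] F [-0.1  0.5 -1.5] gap 0.05564966467825586 grip 29.99717205762863 j6 -8.456322736363955
10314 [-42.8   8.7  47.8  48.   48.4] 0.1460897800123793
bat 843 [37.9 44.2 69.3 69.3 69.4]
+y clip 271 [-15.2  63.6] [14.7 69.4]
```

{"method": "send_rows", "body": {
  "motion": "0 0 -25 0;0 0 -10 0;0 0 -5 0;0 0 0 0;0 0 0 0"
}}

```text
time_s: 16.02
position: [0.4746, 0.0509, 0.0841]
tcp_rot: [[-0.073, 0.997, 0.001], [0.997, 0.073, -0.0], [-0.0, 0.001, -1.0]]
contact_force: [0.1, -0.8, -1.8]
finger_gap: 0.0559
grip_force: 30.0
```

{"method": "send_rows", "body": {
  "motion": "0 0 -2 0;0 0 -1 0;0 0 -1 0;0 0 0 0;0 0 0 0"
}}

```text
time_s: 16.65
position: [0.4739, 0.051, 0.0795]
tcp_rot: [[-0.073, 0.997, 0.0], [0.997, 0.073, -0.0], [-0.0, 0.0, -1.0]]
contact_force: [0.9, 0.0, -1.9]
finger_gap: 0.0556
grip_force: 30.0
```

{"method": "send_rows", "body": {
  "motion": "0 0 -1 0;0 0 -0.5 0;0 0 0 0;0 0 0 0"
}}

```text
time_s: 17.15
position: [0.474, 0.051, 0.0783]
tcp_rot: [[-0.073, 0.997, 0.0], [0.997, 0.073, -0.0], [-0.0, 0.0, -1.0]]
contact_force: [-1.2, 0.7, 3.9]
finger_gap: 0.0559
grip_force: 30.0
```

{"method": "send_rows", "body": {
  "motion": "0 0 0 0;0 0 0 0;0 0 0 0;0 0 0 0",
  "jaw": 94
}}

```text
time_s: 17.65
position: [0.4739, 0.051, 0.0779]
tcp_rot: [[-0.073, 0.997, -0.0], [0.997, 0.073, 0.0], [0.0, -0.0, -1.0]]
contact_force: [-0.5, -0.2, 0.3]
finger_gap: 0.0922
grip_force: 0.0
```

{"method": "send_rows", "body": {
  "motion": "0 0 40 0;0 0 50 0;0 0 50 0;0 20 50 0;0 35 30 0"
}}

```text
time_s: 18.27
position: [0.4751, 0.1059, 0.3012]
tcp_rot: [[-0.071, 0.997, 0.005], [0.998, 0.071, -0.0], [-0.0, 0.005, -1.0]]
contact_force: [0.7, 0.1, -0.4]
finger_gap: 0.0938
grip_force: 0.0
```

{"method": "send_rows", "body": {
  "motion": "0 50 0 0;0 0 0 0;0 0 0 0"
}}

```text
time_s: 18.65
position: [0.4736, 0.1557, 0.2974]
tcp_rot: [[-0.073, 0.997, -0.001], [0.997, 0.073, -0.001], [-0.001, -0.001, -1.0]]
contact_force: [-0.5, 1.1, -0.2]
finger_gap: 0.0937
grip_force: 0.0
```

Run:
```python
from h import *
st(); im,P,c,M=cam('wrist'); np.save('w6.npy',P); save('w6',im)
print('chg',rect(P,.473,.0505,.095,.107)); print('bar',rect(P,.47,.277,.115,.14,.05)); print('roof',rect(P,.47,.277,.09,.104));print('term',rect(P,.58,.05,.038,.056,.12))
```

```text
t 18.65 tcp [473.6 155.7 297.4] yaw of tool y 4.21 zaxis [-0.001 -0.001 -1.   ] F [-0.5  1.1 -0.2] gap 0.09370895800761829 grip 0.0 j6 4.0619831946819245
chg {'c': array([474.7,  51.6]), 'size': array([56.1, 95.2]), 'yaw': 3.2, 'z': 0.1011, 'n': 2653, 'bbox': [229, 208, 42, 65]}
bar {'c': array([470.5, 276.6]), 'size': array([18. , 44.2]), 'yaw': 0.8, 'z': 0.1271, 'n': 738, 'bbox': [251, 39, 19, 45]}
roof {'c': array([470.5, 276.5]), 'size': array([ 44.1, 111.9]), 'yaw': 0.7, 'z': 0.0974, 'n': 3210, 'bbox': [239, 9, 44, 106]}
term {'c': array([581. ,  47.7]), 'size': array([ 45.1, 130.9]), 'yaw': 3.9, 'z': 0.044, 'n': 2084, 'bbox': [302, 191, 35, 77]}
```

View pics/w6.png

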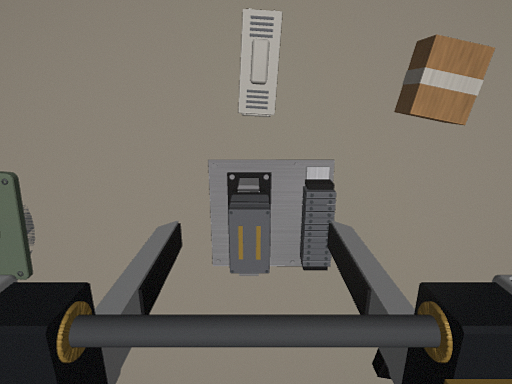

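Stack looks right: the charger is on the battery at about (250,235), aligned with the holder. The hood's bar is at (260,62). Now to the hood.

{"method": "send_rows", "body": {
  "motion": "-1 41 0 -1.2;-1 40 -10 -1.2;-1 40 -40 -1;0 0 -50 0;0 0 -50 0"
}}

```text
time_s: 19.32
position: [0.4712, 0.2762, 0.1463]
tcp_rot: [[-0.013, 1.0, 0.0], [1.0, 0.013, -0.0], [-0.0, 0.0, -1.0]]
contact_force: [-0.3, 0.9, 0.2]
finger_gap: 0.0938
grip_force: 0.0
```

{"method": "send_rows", "body": {
  "motion": "0 0 -35 0;0 0 -10 0;0 0 -2 0;0 0 0 0;0 0 0 0"
}}

```text
time_s: 19.95
position: [0.4723, 0.2774, 0.1028]
tcp_rot: [[-0.013, 1.0, 0.003], [1.0, 0.013, 0.001], [0.001, 0.003, -1.0]]
contact_force: [0.1, 0.7, 0.3]
finger_gap: 0.094
grip_force: 0.0
```

```bash
python3 -c "
from h import *
st(); viewer.get_image('wrist'); st(); viewer.get_image('wrist'); st()"
```

```text
t 19.95 tcp [472.3 277.4 102.8] yaw of tool y 0.77 zaxis [ 0.003  0.001 -1.   ] F [0.1 0.7 0.3] gap 0.09401016517212653 grip 0.0 j6 20.60743297998443
t 20.0 tcp [472.  277.4 102.5] yaw of tool y 0.78 zaxis [ 0.003  0.001 -1.   ] F [-0.2 -0.3  0.7] gap 0.09414659985987821 grip 0.0 j6 20.607471345670096
t 20.05 tcp [471.8 277.4 102.2] yaw of tool y 0.78 zaxis [ 0.002  0.001 -1.   ] F [ 0.4 -0.5  0.2] gap 0.09380587949912106 grip 0.0 j6 20.608027680323907
```

{"method": "send_rows", "body": {
  "motion": "0 0 -1.5 0;0 0 0 0;0 0 0 0;0 0 0 0"
}}

```text
time_s: 20.55
position: [0.4708, 0.277, 0.0994]
tcp_rot: [[-0.014, 1.0, -0.0], [1.0, 0.014, -0.0], [-0.0, -0.0, -1.0]]
contact_force: [-0.2, 0.5, -0.7]
finger_gap: 0.0943
grip_force: 0.0
```

{"method": "send_rows", "body": {
  "motion": "0 0 0 0;0 0 0 0;0 0 0 0;0 0 0 0;0 0 0 0",
  "jaw": 5
}}

```text
time_s: 21.18
position: [0.4709, 0.277, 0.0994]
tcp_rot: [[-0.014, 1.0, -0.0], [1.0, 0.014, 0.0], [0.0, -0.0, -1.0]]
contact_force: [1.5, 0.1, -1.2]
finger_gap: 0.0472
grip_force: 0.0
```

{"method": "send_rows", "body": {
  "motion": "0 0 0 0;0 0 0 0"
}}

```text
time_s: 21.42
position: [0.4709, 0.277, 0.0995]
tcp_rot: [[-0.014, 1.0, -0.0], [1.0, 0.014, 0.0], [0.0, -0.0, -1.0]]
contact_force: [-0.5, -0.3, -0.4]
finger_gap: 0.0273
grip_force: 0.0
```

{"method": "send_rows", "body": {
  "motion": "0 0 0 0;0 0 0 0;0 0 0 0"
}}

```text
time_s: 21.8
position: [0.4708, 0.277, 0.0994]
tcp_rot: [[-0.014, 1.0, -0.0], [1.0, 0.014, -0.0], [-0.0, -0.0, -1.0]]
contact_force: [-0.6, -1.4, -0.5]
finger_gap: 0.0175
grip_force: 30.0
```

{"method": "send_rows", "body": {
  "motion": "0 0 10 0;0 0 40 0;0 0 50 0;0 0 40 0;0 0 0 0"
}}

```text
time_s: 22.42
position: [0.4736, 0.2781, 0.2445]
tcp_rot: [[-0.014, 1.0, 0.009], [1.0, 0.014, 0.004], [0.004, 0.009, -1.0]]
contact_force: [0.2, -0.5, -1.4]
finger_gap: 0.0176
grip_force: 30.0
```

```bash
python3 -c "
from h import *
viewer.get_image('wrist');viewer.get_image('wrist'); st()"
```

```text
t 22.525 tcp [470.6 276.9 239.2] yaw of tool y 0.78 zaxis [-0. -0. -1.] F [ 0.4 -0.9 -1.3] gap 0.017991743399510814 grip 29.98576819896698 j6 20.610832497907627
```

{"method": "send_rows", "body": {
  "motion": "1 -46 0 1.2;1 -46 0 1.2;0.6 -46 0 1;0 -46 0 0;0 -42 0 0"
}}

```text
time_s: 23.15
position: [0.4715, 0.0496, 0.2367]
tcp_rot: [[-0.073, 0.997, -0.005], [0.997, 0.073, 0.0], [0.001, -0.005, -1.0]]
contact_force: [1.5, 0.7, 0.1]
finger_gap: 0.0177
grip_force: 30.0
```

{"method": "send_rows", "body": {
  "motion": "0 0 -10 0;0 0 0 0;0 0 0 0;0 0 0 0"
}}

```text
time_s: 23.65
position: [0.4735, 0.052, 0.2294]
tcp_rot: [[-0.075, 0.997, -0.0], [0.997, 0.075, 0.0], [0.0, -0.0, -1.0]]
contact_force: [-0.4, 1.1, -1.7]
finger_gap: 0.018
grip_force: 30.0
```

```bash
cat > f.py <<'E'
from h import *
st(); im,P,c,M=cam('wrist'); st(); np.save('w7.npy',P); save('w7',im)
im,P2,c,M=cam('side'); save('s7',im); np.save('s7.npy',P2)
a=np.radians(4.15);R=np.array([[np.cos(a),np.sin(a)],[-np.sin(a),np.cos(a)]])
Q=(P[...,:2]-[.473,.0505])@R.T*1000; z=P[...,2]*1000
zr=np.array(observe()['position'])[2]*1000-2
m=(abs(z-zr)<5)&(abs(Q[...,0])<40)&(abs(Q[...,1])<75)
print('roof',m.sum(),Q[m].min(0).round(1),Q[m].max(0).round(1),np.percentile(Q[m],[1,99],axis=0).round(1).tolist(),np.median(z[m]))
for s in (1,-1):
    m=(z>66)&(z<77)&(abs(Q[...,0])<25)&(abs(Q[...,1]*s-67)<6)
    if m.sum(): print('clip',s,m.sum(),Q[m].min(0).round(1),Q[m].max(0).round(1))
E
python3 f.py; python3 -c "
import cv2;im=cv2.imread('pics/s7.png');cv2.imwrite('pics/s7c.png',cv2.resize(im[120:320,180:400],None,fx=3,fy=3,interpolation=cv2.INTER_CUBIC))"
```

```text
t 23.65 tcp [473.5  52.  229.4] yaw of tool y 4.28 zaxis [-0.  0. -1.] F [-0.4  1.1 -1.7] gap 0.01802204823898931 grip 29.985772669315338 j6 -8.447580289673082
t 23.7 tcp [473.6  51.9 229.5] yaw of tool y 4.27 zaxis [ 0.  0. -1.] F [-0.3 -0.6 -1.6] gap 0.01763230334479965 grip 29.985764622688293 j6 -8.448556713559206
roof 5550 [-21.1 -55.3] [23.1 57.4] [[-20.4, -53.1], [22.5, 57.1]] 227.67121442024967
clip 1 146 [-14.8  63.8] [14.7 69.5]
```

View pics/s7c.png

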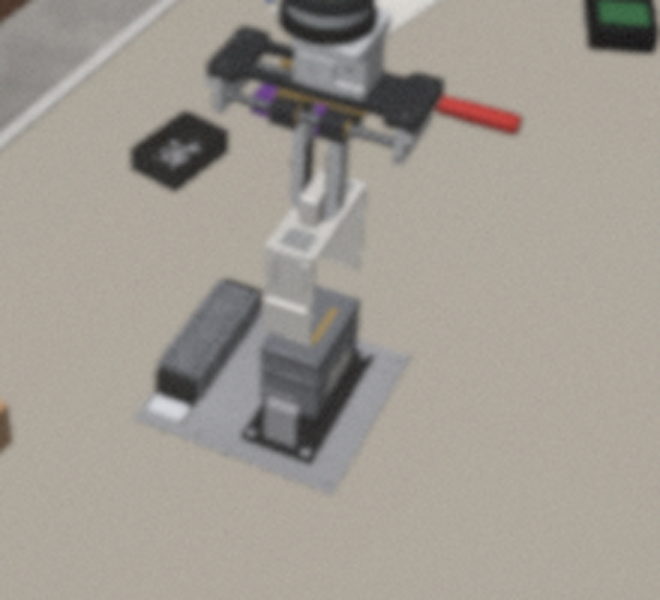

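The side crop shows the hood held level above the stack (roof near (315,225)), its walls outside the case ends. I'll shift it about 1 mm in -y and lower it.

{"method": "send_rows", "body": {
  "motion": "-0.5 -1 0 -0.1;0 0 -20 0;0 0 -15 0;0 0 -10 0;0 0 0 0"
}}

```text
time_s: 24.38
position: [0.4722, 0.0501, 0.1835]
tcp_rot: [[-0.071, 0.997, -0.002], [0.997, 0.071, 0.0], [0.0, -0.002, -1.0]]
contact_force: [0.1, -0.1, -0.9]
finger_gap: 0.0177
grip_force: 30.0
```

{"method": "send_rows", "body": {
  "motion": "0 0 -10 0;0 0 -10 0;0 0 -10 0;0 0 0 0"
}}

```text
time_s: 24.88
position: [0.472, 0.0501, 0.1532]
tcp_rot: [[-0.071, 0.997, -0.003], [0.997, 0.071, 0.0], [0.0, -0.003, -1.0]]
contact_force: [0.2, 0.7, -2.0]
finger_gap: 0.0176
grip_force: 30.0
```

{"method": "send_rows", "body": {
  "motion": "0 0 -10 0;0 0 -10 0;0 0 -6 0;0 0 0 0;0 0 0 0"
}}

```text
time_s: 25.5
position: [0.4732, 0.05, 0.1287]
tcp_rot: [[-0.071, 0.997, 0.0], [0.997, 0.071, -0.0], [-0.0, 0.0, -1.0]]
contact_force: [-0.5, 0.5, -1.5]
finger_gap: 0.0181
grip_force: 30.0
```

{"method": "send_rows", "body": {
  "motion": "0 0.8 -2 0;0 0 -2 0;0 0 -2 0;0 0 0 0;0 0 0 0"
}}

```text
time_s: 26.12
position: [0.473, 0.0508, 0.1225]
tcp_rot: [[-0.071, 0.997, 0.0], [0.997, 0.071, 0.0], [0.0, 0.0, -1.0]]
contact_force: [-0.8, 1.6, -1.3]
finger_gap: 0.0177
grip_force: 30.0
```

{"method": "send_rows", "body": {
  "motion": "0 0 -2 0;0 0 -2 0;0 0 0 0;0 0 0 0"
}}

```text
time_s: 26.62
position: [0.4739, 0.0508, 0.1192]
tcp_rot: [[-0.071, 0.997, 0.002], [0.997, 0.071, -0.0], [-0.0, 0.002, -1.0]]
contact_force: [-0.3, -0.3, 5.8]
finger_gap: 0.0175
grip_force: 30.0
```

{"method": "send_rows", "body": {
  "motion": "0 0 -1.5 0;0 0 -1.5 0;0 0 0 0"
}}

```text
time_s: 27.0
position: [0.4743, 0.0507, 0.1173]
tcp_rot: [[-0.071, 0.997, 0.003], [0.997, 0.071, -0.0], [-0.0, 0.003, -1.0]]
contact_force: [-1.1, 0.6, 9.9]
finger_gap: 0.0179
grip_force: 30.0
```

{"method": "send_rows", "body": {
  "motion": "0 0 -1.5 0;0 0 -1.5 0;0 0 0 0"
}}

```text
time_s: 27.38
position: [0.4713, 0.0508, 0.1108]
tcp_rot: [[-0.071, 0.997, -0.003], [0.997, 0.071, -0.0], [0.0, -0.003, -1.0]]
contact_force: [0.2, -1.0, -5.2]
finger_gap: 0.0172
grip_force: 30.0
```

{"method": "send_rows", "body": {
  "motion": "0 0 -1.5 0;0 0 -1.5 0;0 0 0 0;0 0 0 0"
}}

```text
time_s: 27.88
position: [0.4731, 0.0508, 0.1095]
tcp_rot: [[-0.071, 0.997, 0.0], [0.997, 0.071, -0.0], [-0.0, 0.0, -1.0]]
contact_force: [-0.2, 0.0, -1.6]
finger_gap: 0.0179
grip_force: 30.0
```

{"method": "send_rows", "body": {
  "motion": "0 0 -1.5 0;0 0 -1 0;0 0 0 0;0 0 0 0"
}}

```text
time_s: 28.38
position: [0.4734, 0.0508, 0.1083]
tcp_rot: [[-0.071, 0.997, 0.001], [0.997, 0.071, -0.0], [-0.0, 0.001, -1.0]]
contact_force: [-2.4, -0.0, 7.1]
finger_gap: 0.0179
grip_force: 30.0
```

{"method": "send_rows", "body": {
  "motion": "0 0 -1 0;0 0 -1 0;0 0 -1 0;0 0 0 0;0 0 0 0"
}}

```text
time_s: 29.0
position: [0.4739, 0.0508, 0.1082]
tcp_rot: [[-0.071, 0.997, 0.001], [0.997, 0.071, -0.0], [-0.0, 0.001, -1.0]]
contact_force: [-8.0, 0.7, 23.4]
finger_gap: 0.0177
grip_force: 30.1
```

Run:
```python
from h import *
st(); im,P,c,M=cam('wrist'); st(); 
a=np.radians(4.15);R=np.array([[np.cos(a),np.sin(a)],[-np.sin(a),np.cos(a)]])
Q=(P[...,:2]-[.473,.0505])@R.T*1000; z=P[...,2]*1000
m=(abs(z-106.5)<6)&(abs(Q[...,0])<40)&(abs(Q[...,1])<75)
print('roof',m.sum(),np.percentile(Q[m],[.5,99.5],axis=0).round(1).tolist(),np.median(z[m]))
for y0,y1 in((10,30),(30,50),(-40,-25)):
    k=m&(Q[...,1]>y0)&(Q[...,1]<y1)&(abs(Q[...,0])<20); print(y0,k.sum(),np.median(z[k]) if k.any() else '')
im2,_,_,_=cam('side')
b=cv2.resize(im2[150:320,200:360],None,fx=3.4,fy=3.4,interpolation=cv2.INTER_CUBIC); save('s8',b); save('w8',im)
```

```text
t 29.0 tcp [473.9  50.8 108.2] yaw of tool y 4.1 zaxis [ 0.001 -0.    -1.   ] F [-8.   0.7 23.4] gap 0.01766630707571574 grip 30.072344541549683 j6 -8.384750389501871
t 29.05 tcp [474.   50.8 108.2] yaw of tool y 4.1 zaxis [ 0.001 -0.    -1.   ] F [-8.   0.7 22.6] gap 0.017634078659173814 grip 30.072165727615356 j6 -8.385396227863568
roof 6449 [[-25.5, -54.9], [28.5, 55.9]] 106.40022466651259
10 1493 106.53669637874711
30 2090 106.57438663351128
-40 40 106.61196516042465
```

View pics/s8.png

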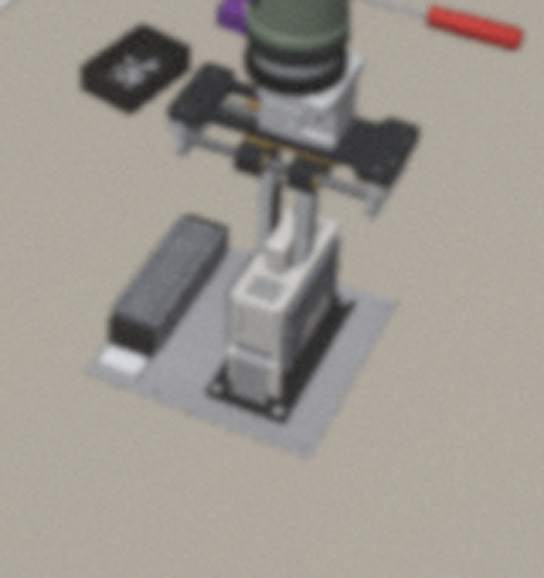

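View pics/w8.png

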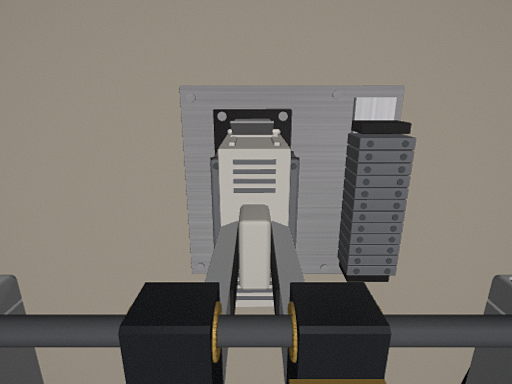

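The hood is home: the roof measures z 106.5 mm, level from end to end, and the force drop marked the snap. I'll ease the sideways load and firm up the push a little.

{"method": "send_rows", "body": {
  "motion": "-0.8 0 -0.7 0;0 0 0 0;0 0 0 0;0 0 0 0;0 0 0 0"
}}

```text
time_s: 29.72
position: [0.4738, 0.0508, 0.1082]
tcp_rot: [[-0.072, 0.997, 0.003], [0.997, 0.072, -0.0], [-0.001, 0.003, -1.0]]
contact_force: [-8.2, 0.3, 25.5]
finger_gap: 0.0176
grip_force: 30.1
```

{"method": "send_rows", "body": {
  "motion": "0 0 0 0;0 0 0 0;0 0 0 0;0 0 0 0;0 0 0 0"
}}

```text
time_s: 30.35
position: [0.4738, 0.0508, 0.1082]
tcp_rot: [[-0.072, 0.997, 0.003], [0.997, 0.072, -0.0], [-0.001, 0.003, -1.0]]
contact_force: [-9.0, 0.2, 25.0]
finger_gap: 0.0182
grip_force: 30.1
```

The push holds steady at 25 N. Handing in.

```bash
python3 -c "
from bench import bot
print(bot.finish_job())"
```

```text
the job is handed in; nothing more can be done
None
```

I handed the job in at about 30 s: the battery and charger are stacked on the pedestal, the hood has snapped fully home (roof top measured at 106.5 mm), and the hand is still pushing it down with about 25 N.

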